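# Index the stake turret and lock the domed stake in it

## Robot

A 7-joint arm with a two-finger parallel gripper is mounted at the origin on the work surface. World frame = base frame: x ahead of the robot, y to its left, z up, the work surface at z = 0. Lengths are in m, angles in rad, forces in N, time in s.
With the tool pointing down it reaches from about 0.425 to 1.025 m from the base axis. Payload 3.6 kg.
Tool frame: the origin (TCP) lies between the finger pads; the fingertips stand 14 mm ahead of it and the grasp point (between the pads) lies 5 mm behind it; z points along the fingers, y is the line along which they close (so a half turn about z gives the same grasp; the last joint's range is limited). The gripper opens to 85 mm and grips with 20 to 120 N. Pads are 22 mm wide; open, the fingers measure 114 mm over their backs; the gripper's body (76 mm by 85 mm) begins 54 mm behind the grasp point. The pads swing forward as they close: fully open they stand 13 mm farther back than shut.
Start: joints at [1.077, 0.591, 0.048, 1.609, -0.033, 0.943, -0.034], TCP at [0.282, -0.668, 0.206] pointing down, gripper open.
Joint ranges: [-2.69, 2.69], [-0.47, 2.24], [-1.27, 1.36], [0.19, 2.51], [-1.53, 4.68], [0.08, 2.07], [-3.09, 3.09]. Speed limits (rad/s): [2.57, 2.57, 3.14, 3.14, 3.14, 3.14, 3.14].

## Interface

Orientations are given as a rotation vector (axis times angle).
In Python, from station import bot, cams, job gives the robot as it stands.
- The arm moves only by the tool apply_moves, never from a script. Its argument "targets" is a list of rows, each an object with "travel": the shift along the tool's x, y, z in cm, a list of three; "delta_rot": the turn, a rotation vector about the tool's x, y, z in rad, a list of three. In form: [{"travel": [dx, dy, dz], "delta_rot": [ax, ay, az]}, ...]. A call has 1 to 10 rows; each row is the pose to reach, as a shift and turn from the pose commanded when the call began, along the tool's axes at that moment; what a row does not reach only later rows make up. A row lasts 1/8 s, in which the tool goes at most 62.5 mm and 10.7 degrees, less where a joint would pass 70% of its speed; a pose out of reach is approached as far as the arm can. A call with a gripper value outside its range is refused whole. "jaw" is the opening, from 0 (shut) to 1 (fully open), set as the call begins (left out, the last holds). The fingers move at their own pace and stop on an object; "newtons" is the grip in N (left out, the last holds). Time passes only in rows, so rows that repeat a pose let the fingers close. It gives the time, the measured TCP pose, the force, the opening and the grip force at its end, in the units of the state.
- bot.get_obs(): the state, without advancing time (a new reading comes with each control period).
- cams.capture(name): name is "scene" or "side" or "wrist"; returns (picture, depth): 384x512x3 uint8, red, green, blue; 384x512 float32, m along the optical axis (not along the pixel's ray), 0 where there is no reading.
- cams.get_calibration(name): a dict with "intrinsics" (3x3 intrinsics, pixels), "k1" (the pictures are not rectified: a ray, as slopes to the right and down, at radius r is drawn at 1 + k1 r^2 times it, then the intrinsics apply), "pose" (4x4, takes a point from camera to world coordinates); the wrist camera has in their place "hand_eye" (4x4, takes a point from camera to tool coordinates, whose origin is the TCP and whose axes are the flange's). Camera axes: x right, y down, z forward; pixel columns grow to the right and rows downward; lengths in m; the calibration is good to about 2 mm. A picture is of the moment at which its call begins: read the wrist's pose just before it. get_calibration takes no time and is no camera call.
- job.hand_in(): hands the job in; it is judged then, once.
Trained networks look in the newest picture that a camera, given by its name, has taken for a name from the list of things; names that differ only in an ending like _2 or _b are one class to them, and where a whole thing is asked for, a point or a joint stands for the part that bears it (a point fixed in the world has none). Each returns a list of dicts, best first, with "score" (0 to 1); they miss things now and then, are a little off and sometimes report something else, mostly with a low value. They report only what shows in the picture. A call takes as long as a camera call. They do not tell look-alikes from the thing itself.
- cams.recognise(camera, target): "extent" ([left, top, right, bottom] in pixels, round what is visible of it).
The state is a dict: "clock": time; "joints": joint angles; "dq": joint speeds; "effort": joint torques, N m; "ee_pos": TCP position; "tcp_rot": TCP orientation; "force": force on the tool from outside, world axes, zero at the start; "moment": the same for the moment, N m; "width": finger opening in m; "finger_force": force on a finger pad.
Only numpy, scipy, OpenCV 4.12 (cv2) and the standard library are available. Lean on these libraries where they do the work, as an engineer would, in place of code of your own. Each camera call takes 0.05 s, during which the arm holds its last target. There are 200 camera calls.

## Task

Turn the stake turret (it has a crank handle) until the wide empty sleeve stands over the anvil, in line with the pointer. Then take the domed stake out of the wooden block, set its tapered shank in that sleeve, and press or tap it down until the sleeve is fully home, flush with its boss, so that it is locked there; do not force the sleeve down empty. Leave the other two stakes in the block and let go of everything.

Things in the scene. Friction and masses are not known exactly. Their poses are not given: they have to be found in the camera images.
- turret_axis (a point): Stake turret: a dark steel spider, 196 mm across, on a fixed base. Six bosses, 56 mm wide, tops 85 mm above the bench, every 60 degrees on a 70 mm radius; counter-clockwise from above: wide sleeve, narrow collar, stored flat stake, crank, stored cone, blank. This point: on the upright axis at boss-top height; its x axis (fixed to the base) points away from the loading point.
- load_point (a point): The loading point, fixed to the base: 85 mm above the bench (boss-top height), over the bright steel anvil block, 70 mm from the turning axis, on the side that mostly faces the robot. A fixed upright pointer post with a brass tip stands 46 mm farther out on the same radius, its top 100 mm above the bench.
- carousel (a joint): Angle of the turret, rad, counter-clockwise from above. At 0, and at any whole turn, the wide sleeve stands exactly at the loading point. It turns endlessly both ways, takes about 4 N at the crank handle, has no detents, and stays where it is left.
- crank_grip (a point): Crank handle on the turret, exactly opposite the wide sleeve: an upright wooden grip 20 mm in diameter, from 6 to 84 mm above the boss top, 70 mm from the turning axis. It spins freely on its pin, so a grip need not turn with the turret. Point: on its axis, 57 mm above the boss top (142 mm above the bench).
- sleeve_mouth (a point): The wide empty sleeve: a bright steel ring, 38 mm outside, its bore tapering from 26 mm wide at the top to 20 mm, 42 mm deep, open below. Point: centre of its rim, 10 mm proud of its boss at the start (95 mm above the bench). The narrow collar next to it (12 mm bore, 12 mm proud) takes no stake; the stored stakes are fixed and rise at most 40 mm above the bosses.
- sleeve (a joint): How far the sleeve has been pushed down, m: 0 standing proud, 0.010 fully home with its rim flush with the boss. It is stiff, needs about 12 N downwards (a stake's own weight does not move it), and does not spring back.
- dome_stake_neck (a point): Where to grip the domed stake, on its axis: 73 mm above the shank's tip, 35 mm above the flange's underside, 31 mm below the top of the dome. z axis up along the stake. It starts upright in one of the block's three holes. When seated, its flange rests on the sleeve's rim.
- flat_stake_neck (a point): A stake like the domed one but with a square, flat-topped head, 36 x 36 x 18 mm, in place of the dome; it stays in the block. Point: on its axis, 73 mm above its tip.
- cone_stake_neck (a point): A stake like the domed one but ending in a pointed cone 28 mm high in place of the dome; it stays in the block. Point: on its axis, 73 mm above its tip.
- block: Dark wooden block 250 x 84 x 55 mm, fixed on the bench, origin at the centre of its underside, x axis along its length. Three stakes stand in holes 80 mm apart along its middle line, 46 mm deep with about 1.5 mm play, their flanges resting on its top; which stake stands in which hole varies.
- dome_stake: The domed stake to be loaded: bright steel, about 0.45 kg, 104 mm tall. From below: a tapered shank 38 mm long (16 mm wide at the tip, 22 mm at the top), a flange 40 mm wide and 8 mm thick, a straight round body 34 mm wide and 40 mm high, then a rounded dome of the same width, 18 mm high. Origin: centre of the shank tip.
There are look-alikes about, which are no part of the job. Leave any pink look-alike of the dome_stake alone.

How it is judged:
By the outcome, as a careful person would: the job done as asked, in the order asked, and still so for the second after the job is handed in, with the robot touching nothing.
It also fails if it takes over 64 s, if anything falls off the work surface, if the arm or the gripper's body presses on something with over 40 N, if the wrist force passes 120 N, or if a joint passes its speed limit or range.

## Working session

There is one attempt and no reset: what is moved stays moved. The work goes in short steps, Python scripts to look and compute and a tool call to move; the robot and the scene stay as the last step left them, time stands still between calls to the robot, and variables do not carry over. Pictures are saved under pics/ and viewed, at most 10 in all, crops included, and the job is handed in when it is done.

Besides the shell and the picture viewer there is one more tool, called by a JSON object that holds its "name" and its "arguments". apply_moves: Moves the arm, as the interface text tells. Its arguments: {"type":"object","properties":{"targets":{"type":"array","items":{"type":"object","properties":{"travel":{"type":"array","items":{"type":"number"}},"delta_rot":{"type":"array","items":{"type":"number"}}}}},"jaw":{"type":"number"},"newtons":{"type":"number"}},"required":["targets"]}

```bash
mkdir -p pics; cat > h.py <<'E'
import numpy as np, cv2
from scipy.spatial.transform import Rotation as R
from station import bot,cams,job
def T():
    o=bot.get_obs();M=np.eye(4);r=np.array(o["tcp_rot"])
    M[:3,:3]=R.from_rotvec(r).as_matrix() if r.size==3 else (R.from_matrix(r).as_matrix() if r.size==9 else R.from_quat(r).as_matrix())
    M[:3,3]=o["ee_pos"];return M
def cap(n):
    t=T();p,d=cams.capture(n);c=cams.get_calibration(n)
    P=t@np.array(c["hand_eye"]) if n=="wrist" else np.array(c["pose"])
    return p,d,np.array(c["intrinsics"]),c["k1"],P
def ray(px,K,k1):
    q=(np.asarray(px,float)-[K[0,2],K[1,2]])/[K[0,0],K[1,1]]
    u=q.copy()
    for _ in range(20): u=q/(1+k1*(u**2).sum(-1,keepdims=True))
    return u
def cloud(d,K,k1,P):
    h,w=d.shape;v,u=np.mgrid[:h,:w]
    s=ray(np.stack([u,v],-1),K,k1)
    X=np.dstack([s*d[...,None],d])@P[:3,:3].T+P[:3,3]
    X[d==0]=np.nan;return X
def proj(X,K,k1,P):
    c=(np.asarray(X)-P[:3,3])@P[:3,:3];s=c[...,:2]/c[...,2:]
    s=s*(1+k1*(s**2).sum(-1,keepdims=True));return s*[K[0,0],K[1,1]]+[K[0,2],K[1,2]]
def plane(px,z,K,k1,P):
    s=ray(px,K,k1);d=np.append(s,1)@P[:3,:3].T;return P[:3,3]+d*(z-P[2,3])/d[2]
def save(n,p): cv2.imwrite("pics/"+n+".png",p[...,::-1])
E
python3 - <<'E'
from h import *
o=bot.get_obs();print({k:np.round(v,3).tolist() for k,v in o.items()})
ims=[]
for n in("scene","side"):
    p,d,K,k1,P=cap(n);X=cloud(d,K,k1,P);save(n,p);np.savez(n,p=p,d=d,X=X,K=K,k1=k1,P=P)
    print(n,P[:3,3].round(3))
    for t in("dome_stake","flat_stake_neck","cone_stake_neck","crank_grip","sleeve","sleeve_mouth","carousel","block"):
        for r in cams.recognise(n,t)[:3]:
            e=r["extent"];x=[int(round(i)) for i in e]
            m=X[(x[1]+x[3])//2,(x[0]+x[2])//2]
            print(n,t,round(r["score"],2),x,m.round(3))
E
```

```text
{'clock': 0.0, 'joints': [1.077, 0.592, 0.048, 1.61, -0.033, 0.943, -0.034], 'dq': [0.0, 0.001, 0.0, -0.001, -0.0, -0.001, -0.001], 'effort': [-0.001, -54.87, 1.547, -19.812, 0.009, 0.009, -0.0], 'ee_pos': [0.282, -0.667, 0.205], 'tcp_rot': [-3.077, -0.624, 0.001], 'force': [0.963, -0.226, -1.09], 'moment': [-0.017, 0.035, 0.036], 'finger_force': 0.0, 'width': 0.086}
scene [ 0.997 -0.445  0.883]
scene dome_stake 0.84 [190, 184, 203, 206] [ 0.434 -0.233  0.108]
scene dome_stake 0.6 [149, 247, 166, 273] [ 0.519 -0.392  0.07 ]
scene dome_stake 0.53 [225, 171, 242, 202] [ 0.445 -0.131  0.08 ]
scene flat_stake_neck 0.6 [210, 233, 228, 262] [ 0.597 -0.266  0.115]
scene cone_stake_neck 0.79 [198, 210, 216, 231] [ 0.512 -0.248  0.104]
scene crank_grip 0.53 [367, 147, 380, 171] [0.62  0.189 0.141]
scene sleeve_mouth 0.68 [317, 168, 329, 181] [0.552 0.087 0.084]
scene carousel 0.75 [311, 144, 381, 212] [0.597 0.129 0.083]
scene block 0.63 [180, 188, 246, 290] [ 0.575 -0.267  0.122]
side [0.215 0.329 0.599]
side dome_stake 0.9 [315, 132, 331, 163] [ 0.497 -0.374  0.064]
side dome_stake 0.87 [284, 203, 304, 241] [ 0.427 -0.107  0.072]
side dome_stake 0.8 [315, 170, 340, 200] [ 0.412 -0.216  0.095]
side flat_stake_neck 0.66 [263, 132, 283, 166] [ 0.566 -0.247  0.106]
side cone_stake_neck 0.57 [289, 150, 306, 181] [ 0.493 -0.231  0.103]
side sleeve_mouth 0.71 [170, 241, 192, 261] [0.563 0.07  0.069]
side block 0.86 [245, 152, 352, 232] [ 0.471 -0.203  0.056]
side block 0.67 [172, 240, 193, 261] [0.562 0.068 0.072]
side block 0.31 [81, 226, 219, 331] [0.558 0.148 0.084]
```

View pics/scene.png

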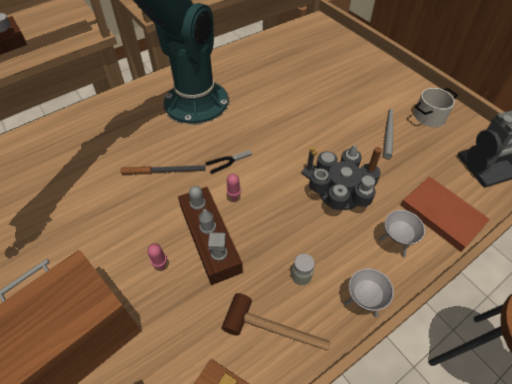

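View pics/side.png

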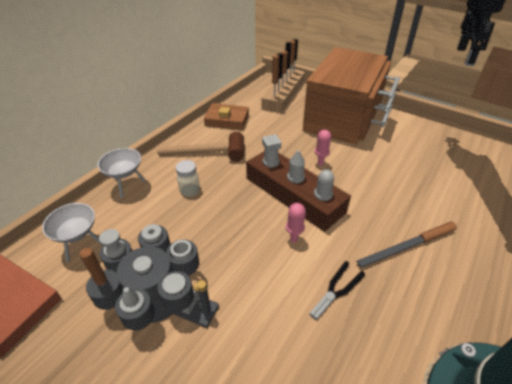

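```bash
python3 - <<'E'
from h import *
a=np.load("scene.npz");b=np.load("side.npz")
A=cv2.resize(a["p"][130:220,295:395],(440,400),interpolation=2);B=cv2.resize(b["p"][210:340,75:225],(350,300),interpolation=2)
c=np.zeros((400,800,3),np.uint8);c[:,:440]=A;c[:300,450:]=B;save("crop",c)
for f in (a,b):
    X=f["X"]; m=(X[...,2]>.078)&(X[...,2]<.092)&(X[...,0]>.45)&(X[...,0]<.75)&(X[...,1]>0)&(X[...,1]<.3)
    q=X[m];print(len(q),q.mean(0),q.min(0),q.max(0))
    (cx,cy),r=cv2.minEnclosingCircle(q[:,:2].astype(np.float32));print(cx,cy,r)
    # stake tops
    m=(X[...,2]>.085)&(X[...,2]<.2)&(X[...,0]>.35)&(X[...,0]<.7)&(X[...,1]<-.1)&(X[...,1]>-.35)
    n,l,s,cc=cv2.connectedComponentsWithStats(m.astype(np.uint8))
    for i in range(1,n):
        if s[i,4]>20:q=X[l==i];print(s[i],q.min(0).round(3),q.max(0).round(3))
E
```

```text
1795 [0.58737791 0.13093642 0.0850848 ] [0.46622496 0.04609951 0.0780347 ] [0.7490131  0.22811065 0.09197329]
0.6075145602226257 0.1369227170944214 0.14416956901550293
[227 173  13  12 124] [ 0.42  -0.139  0.085] [ 0.45  -0.107  0.106]
[189 185  15  17 196] [ 0.411 -0.245  0.085] [ 0.441 -0.212  0.123]
[199 209  15  17 197] [ 0.49  -0.261  0.085] [ 0.518 -0.228  0.134]
[209 232  17  22 329] [ 0.555 -0.285  0.085] [ 0.604 -0.237  0.125]
4892 [0.5724167  0.14753425 0.08517583] [0.4645431  0.04954692 0.07801577] [0.74989965 0.22846171 0.09198349]
0.6072213649749756 0.14068365097045898 0.14546850323677063
[262 134  20  22 338] [ 0.554 -0.286  0.085] [ 0.602 -0.235  0.123]
[290 150  15  22 256] [ 0.483 -0.252  0.085] [ 0.515 -0.226  0.132]
[317 169  18  21 282] [ 0.405 -0.238  0.085] [ 0.438 -0.21   0.122]
[288 203  18  16 207] [ 0.414 -0.132  0.085] [ 0.446 -0.106  0.105]
```

View pics/crop.png

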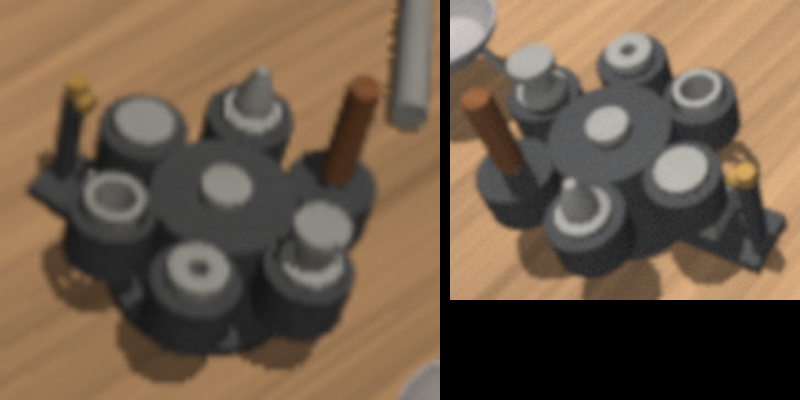

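```bash
python3 - <<'E'
from h import *
he=np.array(cams.get_calibration("wrist")["hand_eye"]);print(he.round(3),cams.get_calibration("wrist")["intrinsics"])
a=np.load("scene.npz");b=np.load("side.npz")
S=lambda x,y:(295+x/4.4,130+y/4.444)
D=lambda x,y:(75+(x-450)*150/350,210+y*130/300)
for f,g,pts in((a,S,dict(sl=(113,197,.095),crank=(365,88,.169),tip=(79,92,.1),hub=(228,185,.09),blank=(142,125,.085))),(b,D,dict(sl=(698,90,.095),crank=(477,98,.169),tip=(742,172,.1),hub=(608,125,.09),blank=(680,170,.085)))):
    K,k1,P=f["K"],float(f["k1"]),f["P"];X=f["X"]
    for n,(x,y,z) in pts.items():
        px=g(x,y);print(n,np.round(px,1),plane(px,z,K,k1,P).round(4),X[int(round(px[1])),int(round(px[0]))].round(3))
t=T();print(t.round(3))
for g in([.48,.10,.42],):
    print("tool shift cm",((np.array(g)-t[:3,3])@t[:3,:3]*100).round(1))
E
```

```text
[[ 0.    -0.951 -0.31   0.079]
 [ 1.     0.001 -0.001  0.   ]
 [ 0.001 -0.31   0.951 -0.167]
 [ 0.     0.     0.     1.   ]] [[296.51207691   0.         257.6913586 ]
 [  0.         296.51207691 188.79365498]
 [  0.           0.           1.        ]]
sl [320.7 174.3] [0.5554 0.0737 0.095 ] [0.545 0.087 0.077]
crank [378.  149.8] [0.6194 0.1987 0.169 ] [0.621 0.197 0.171]
tip [313.  150.7] [0.4814 0.1089 0.1   ] [0.479 0.112 0.094]
hub [346.8 171.6] [0.5859 0.141  0.09  ] [0.589 0.138 0.093]
blank [327.3 158.1] [0.5159 0.1339 0.085 ] [0.517 0.131 0.088]
sl [181.3 249. ] [0.5492 0.0787 0.095 ] [0.563 0.069 0.075]
crank [ 86.6 252.5] [0.6137 0.2012 0.169 ] [0.615 0.2   0.168]
tip [200.1 284.5] [0.4718 0.1173 0.1   ] [0.471 0.118 0.1  ]
hub [142.7 264.2] [0.585  0.1381 0.09  ] [0.581 0.14  0.096]
blank [173.6 283.7] [0.5169 0.1345 0.085 ] [0.512 0.137 0.092]
[[ 0.921  0.389  0.     0.282]
 [ 0.389 -0.921 -0.    -0.668]
 [-0.     0.    -1.     0.206]
 [ 0.     0.     0.     1.   ]]
tool shift cm [ 48.1 -63.  -21.4]
```

{"name": "apply_moves", "arguments": {"targets": [{"travel":[51.2,-62.5,-11.4]},{"travel":[51.2,-62.5,-11.4]},{"travel":[51.2,-62.5,-11.4]},{"travel":[51.2,-62.5,-11.4]},{"travel":[51.2,-62.5,-11.4]},{"travel":[51.2,-62.5,-11.4]},{"travel":[51.2,-62.5,-11.4]},{"travel":[51.2,-62.5,-11.4]},{"travel":[51.2,-62.5,-11.4]},{"travel":[51.2,-62.5,-11.4]}]}}

```text
$.targets[0]: bad value
```

{"name": "apply_moves", "arguments": {"targets": [{"travel":[51.2,-62.5,-11.4],"delta_rot":[0,0,0]},{"travel":[51.2,-62.5,-11.4],"delta_rot":[0,0,0]},{"travel":[51.2,-62.5,-11.4],"delta_rot":[0,0,0]},{"travel":[51.2,-62.5,-11.4],"delta_rot":[0,0,0]},{"travel":[51.2,-62.5,-11.4],"delta_rot":[0,0,0]},{"travel":[51.2,-62.5,-11.4],"delta_rot":[0,0,0]},{"travel":[51.2,-62.5,-11.4],"delta_rot":[0,0,0]},{"travel":[51.2,-62.5,-11.4],"delta_rot":[0,0,0]},{"travel":[51.2,-62.5,-11.4],"delta_rot":[0,0,0]},{"travel":[51.2,-62.5,-11.4],"delta_rot":[0,0,0]}]}}

```text
clock: 2.15
ee_pos: [0.4576, -0.0723, 0.2944]
tcp_rot: [3.078, 0.623, 0.002]
force: [0.1, 0.2, 0.6]
width: 0.0854
finger_force: 0.0
```

{"name": "apply_moves", "arguments": {"targets": [{"travel":[11.7,-14.5,-2.4],"delta_rot":[0,0,0]},{"travel":[11.7,-14.5,-2.4],"delta_rot":[0,0,0]},{"travel":[11.7,-14.5,-2.4],"delta_rot":[0,0,0]},{"travel":[11.7,-14.5,-2.4],"delta_rot":[0,0,0]},{"travel":[11.7,-14.5,-2.4],"delta_rot":[0,0,0]},{"travel":[11.7,-14.5,-2.4],"delta_rot":[0,0,0]}]}}

```text
clock: 2.9
ee_pos: [0.508, 0.1028, 0.3173]
tcp_rot: [3.079, 0.619, -0.002]
force: [-0.3, -1.1, -0.6]
width: 0.0854
finger_force: 0.0
```

```bash
python3 - <<'E'
from h import *
p,d,K,k1,P=cap("wrist");X=cloud(d,K,k1,P);np.savez("w1",p=p,d=d,X=X,K=K,k1=k1,P=P)
save("w1",cv2.resize(p,(800,600)))
print(T().round(4),P[:3,3],k1)
for t in("crank_grip","sleeve_mouth","carousel"):
    for r in cams.recognise("wrist",t)[:2]: print(t,r)
q=X[(X[...,2]>.080)&(X[...,2]<.090)];q=q[np.hypot(q[:,0]-.585,q[:,1]-.138)<.11];print(len(q),cv2.minEnclosingCircle(q[:,:2].astype(np.float32)))
E
```

```text
[[ 9.224e-01  3.863e-01 -8.000e-04  5.080e-01]
 [ 3.863e-01 -9.224e-01 -1.000e-03  1.028e-01]
 [-1.100e-03  6.000e-04 -1.000e+00  3.173e-01]
 [ 0.000e+00  0.000e+00  0.000e+00  1.000e+00]] [0.58150637 0.13329474 0.48413091] -0.011572588212450654
sleeve_mouth {'extent': [278.7, 115.2, 302.9, 145.2], 'score': 0.75}
carousel {'extent': [181.1, 5.4, 335.9, 162.5], 'score': 0.66}
8859 ((0.5792474746704102, 0.1342618316411972), 0.10367381572723389)
```

View pics/w1.png

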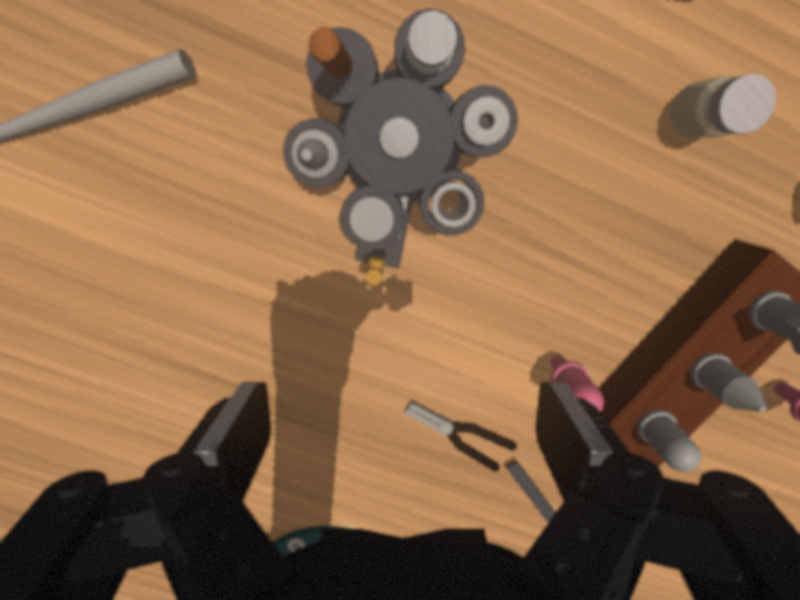

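```bash
python3 - <<'E'
from h import *
from scipy.optimize import least_squares
f=np.load("w1.npz");K,k1,P,X=f["K"],float(f["k1"]),f["P"],f["X"]
q=lambda x,y,z:plane((x/1.5625,y/1.5625),z,K,k1,P)
pts=[(453,203,.095,0),(486,121,.097,1),(318,154,.085,4),(371,218,.085,5),(325,42,.169,3)]
W=[(q(x,y,z),i) for x,y,z,i in pts]
print([w[0].round(4) for w in W],"tip",q(374,275,.1),q(375,262,.095),"hub",q(400,137,.09))
r=least_squares(lambda v:np.concatenate([w[:2]-v[:2]-.07*np.array([np.cos(v[2]+i*np.pi/3),np.sin(v[2]+i*np.pi/3)]) for w,i in W]),[.585,.138,4.2])
print(r.x,np.degrees(r.x[2]),(r.fun.reshape(-1,2)*1000).round(1))
# brass cloud + colour
p=f["p"].astype(int);m=(X[...,2]>.07)&(X[...,2]<.108)&(p[...,0]-p[...,2]>50)&(np.hypot(X[...,0]-.48,X[...,1]-.11)<.03)
v,u=np.nonzero(m);print(m.sum(),X[m].mean(0),X[m].min(0),X[m].max(0),u.mean(),v.mean())
for n in("scene","side"):
    g=np.load(n+".npz");X=g["X"];p=g["p"].astype(int)
    m=(X[...,2]>.07)&(X[...,2]<.108)&(p[...,0]-p[...,2]>50)&(np.hypot(X[...,0]-.475,X[...,1]-.113)<.03);print(n,m.sum(),np.median(X[m],0))
h=X
E
```

```text
[array([0.5544, 0.0766, 0.095 ]), array([0.6225, 0.0796, 0.097 ]), array([0.547 , 0.1946, 0.085 ]), array([0.5148, 0.1349, 0.085 ]), array([0.6177, 0.1998, 0.169 ])] tip [0.47281001 0.11442643 0.1       ] [0.48255753 0.11768539 0.095     ] hub [0.5853965  0.13725088 0.09      ]
[0.58526872 0.13779473 4.23949396] 242.90511107040933 [[ 1.   1.1]
 [-0.8  0.6]
 [-0.2 -2. ]
 [-0.5  0.6]
 [ 0.5 -0.3]]
161 [0.47585079 0.11581409 0.09512019] [0.46457315 0.10837163 0.08387771] [0.48564104 0.12337095 0.10152121] 239.44099378881987 172.67701863354037
scene 42 [0.47708466 0.11221498 0.09413535]
side 107 [0.4726044  0.11781327 0.09835361]
```

```bash
cat >> h.py <<'E'
def sh(*g):
    t=T();print(t[:3,3].round(4),"tool-y yaw",np.degrees(np.arctan2(t[1,1],t[0,1])).round(1),"tilt",t[:3,2].round(4))
    for x in g: print(x,((np.array(x)-t[:3,3])@t[:3,:3]*100).round(2))
E
python3 - <<'E'
from h import *
sh([.6177,.1998,.22],[.6177,.1998,.148])
a=np.array([.5853,.1378])
E
```

```text
[0.5083 0.1036 0.3176] tool-y yaw -67.2 tilt [-2.e-04 -4.e-04 -1.e+00]
[0.6177, 0.1998, 0.22] [13.81 -4.63  9.75]
[0.6177, 0.1998, 0.148] [13.82 -4.63 16.95]
```

{"name": "apply_moves", "arguments": {"targets": [{"travel":[13.8,-4.6,6],"delta_rot":[0,0,0]},{"travel":[13.8,-4.6,6],"delta_rot":[0,0,0]},{"travel":[13.8,-4.6,6],"delta_rot":[0,0,0]},{"travel":[13.8,-4.6,6],"delta_rot":[0,0,0]},{"travel":[13.8,-4.6,12],"delta_rot":[0,0,0]},{"travel":[13.8,-4.6,16.9],"delta_rot":[0,0,0]},{"travel":[13.8,-4.6,16.9],"delta_rot":[0,0,0]},{"travel":[13.8,-4.6,16.9],"delta_rot":[0,0,0]}]}}

```text
clock: 4.1
ee_pos: [0.6188, 0.2009, 0.1508]
tcp_rot: [-3.079, -0.622, -0.005]
force: [0.4, 0.5, 0.7]
width: 0.0854
finger_force: 0.0
```

{"name": "apply_moves", "arguments": {"targets": [{"travel":[0,0,0],"delta_rot":[0,0,0]},{"travel":[0,0,0],"delta_rot":[0,0,0]},{"travel":[0,0,0],"delta_rot":[0,0,0]},{"travel":[0,0,0],"delta_rot":[0,0,0]},{"travel":[0,0,0],"delta_rot":[0,0,0]},{"travel":[0,0,0],"delta_rot":[0,0,0]}], "jaw": 0, "newtons": 30}}

```text
clock: 4.85
ee_pos: [0.6176, 0.201, 0.1485]
tcp_rot: [3.079, 0.624, -0.0]
force: [-0.2, 0.2, 0.1]
width: 0.0003
finger_force: 0.0
```

```bash
python3 - <<'E'
from h import *
a=np.array([.5853,.1378])
o=bot.get_obs();print(o["width"],o["force"],o["finger_force"])
p=np.array(o["ee_pos"])[:2]-a;print(np.hypot(*p),np.degrees(np.arctan2(p[1],p[0])))
sh(*[[*(a+.07*np.array([np.cos(np.radians(t)),np.sin(np.radians(t))])),.148] for t in (62.9,57,51,45,39,33,27,21,16,11.6)])
E
```

```text
0.00025121769799640344 [-0.18515463  0.24580846  0.08804362] 0.0
0.07098455169147715 62.97767130897908
[0.6176 0.201  0.1485] tool-y yaw -67.1 tilt [-3.e-04 -1.e-04 -1.e+00]
[np.float64(0.6171881435063461), np.float64(0.20011489632277887), 0.148] [-0.07  0.07  0.05]
[np.float64(0.6234247324510519), np.float64(0.1965069397561797), 0.148] [0.36 0.65 0.05]
[np.float64(0.6293524273734886), np.float64(0.19220021730198797), 0.148] [0.74 1.27 0.05]
[np.float64(0.6347974746830584), np.float64(0.18729747468305832), 0.148] [1.05 1.94 0.05]
[np.float64(0.639700217301988), np.float64(0.1818524273734886), 0.148] [1.29 2.63 0.05]
[np.float64(0.6440069397561797), np.float64(0.1759247324510519), 0.148] [1.46 3.34 0.05]
[np.float64(0.6476704566931858), np.float64(0.16957933498176828), 0.148] [1.55 4.07 0.05]
[np.float64(0.6506506298548042), np.float64(0.16288575646817102), 0.148] [1.56 4.8  0.05]
[np.float64(0.6525883187156823), np.float64(0.15709461490718996), 0.148] [1.52 5.41 0.05]
[np.float64(0.6538702674719541), np.float64(0.15187545448021753), 0.148] [1.43 5.94 0.05]
```

```bash
python3 - <<'E'
from h import *
p,d,K,k1,P=cap("wrist");np.savez("w2",p=p,d=d,K=K,k1=k1,P=P)
q,*_=cap("scene")
c=np.zeros((400,800,3),np.uint8);c[:330,:440]=cv2.resize(p,(440,330));c[:330,450:]=cv2.resize(q[100:220,280:400],(350,330),interpolation=2);save("w2",c)
E
```

```text
(no output)
```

View pics/w2.png

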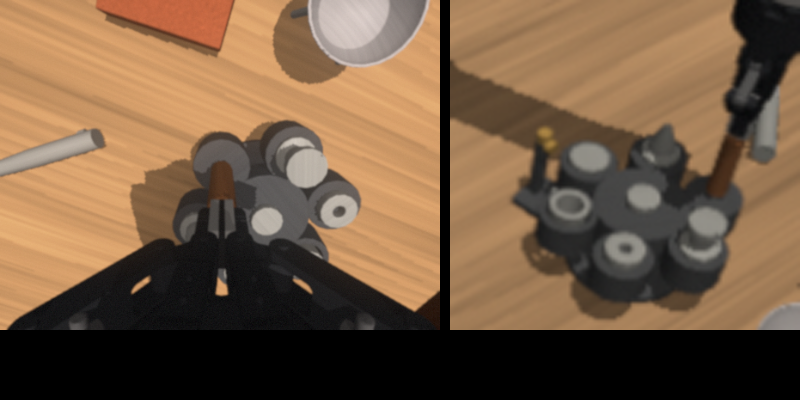

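```bash
python3 - <<'E'
from h import *
f=np.load("w2.npz");X=cloud(f["d"],f["K"],float(f["k1"]),f["P"]);t=T()
Y=(X-t[:3,3])@t[:3,:3]
for v in range(170,300,8): print(v,[(X[v,u].round(3).tolist(),(Y[v,u]*1000).round(0).tolist(),f["p"][v,u].tolist()) for u in (258,)])
sh()
p=f["p"].astype(int);m=(p[...,0]-p[...,2]>40)&(p[...,0]<140)&(X[...,2]>.09)&(np.hypot(X[...,0]-.62,X[...,1]-.2)<.03)
print(m.sum(),X[m].mean(0),X[m].min(0),X[m].max(0))
E
```

```text
170 [([0.636, 0.208, 0.084], [20.0, 0.0, 64.0], [100, 91, 88])]
178 [([0.63, 0.206, 0.084], [13.0, 0.0, 65.0], [98, 92, 88])]
186 [([0.624, 0.203, 0.084], [6.0, 0.0, 64.0], [91, 82, 77])]
194 [([0.626, 0.204, 0.111], [9.0, 0.0, 38.0], [81, 54, 32])]
202 [([0.626, 0.204, 0.128], [9.0, 0.0, 20.0], [87, 57, 36])]
210 [([0.626, 0.204, 0.142], [9.0, 0.0, 6.0], [87, 56, 38])]
218 [([0.626, 0.204, 0.155], [9.0, 0.0, -7.0], [87, 54, 32])]
226 [([0.626, 0.204, 0.165], [9.0, 0.0, -17.0], [87, 55, 35])]
234 [([0.628, 0.205, 0.18], [11.0, 0.0, -32.0], [31, 27, 26])]
242 [([0.628, 0.205, 0.188], [11.0, 0.0, -39.0], [23, 21, 17])]
250 [([0.628, 0.205, 0.197], [11.0, 0.0, -48.0], [27, 24, 22])]
258 [([0.628, 0.205, 0.203], [11.0, 0.0, -54.0], [22, 20, 20])]
266 [([0.628, 0.205, 0.209], [11.0, 0.0, -61.0], [20, 19, 17])]
274 [([0.625, 0.204, 0.21], [8.0, 0.0, -61.0], [34, 32, 30])]
282 [([0.622, 0.202, 0.211], [5.0, 0.0, -62.0], [26, 25, 23])]
290 [([0.618, 0.201, 0.21], [-0.0, 0.0, -61.0], [28, 25, 28])]
298 [([0.614, 0.199, 0.21], [-4.0, 0.0, -62.0], [22, 22, 21])]
[0.6176 0.201  0.1485] tool-y yaw -67.1 tilt [-2.e-04 -0.e+00 -1.e+00]
1013 [0.62454474 0.20310532 0.14304959] [0.60600484 0.17510953 0.09608211] [0.63673269 0.2216765  0.24826333]
```

```bash
python3 - <<'E'
from h import *
f=np.load("w2.npz");X=cloud(f["d"],f["K"],float(f["k1"]),f["P"]);t=T()
Y=(X-t[:3,3])@t[:3,:3]*1000
for v in (210,222,230,238,246,254): print(v,[(u,*Y[v,u].round(0).astype(int).tolist(),int(f["p"][v,u,0])) for u in range(222,296,6)])
p=f["p"];save("w2c",cv2.resize(p[150:350,150:370],(660,600),interpolation=2))
E
```

```text
210 [(222, -50, -41, 150, 119), (228, -49, -34, 150, 115), (234, -15, -20, 64, 58), (240, -15, -15, 64, 63), (246, 6, -7, 14, 68), (252, 8, -3, 8, 82), (258, 9, 0, 6, 87), (264, 8, 4, 8, 80), (270, 3, 9, 20, 77), (276, -14, 16, 64, 70), (282, -15, 21, 65, 91), (288, -14, 26, 64, 95), (294, -14, 31, 63, 94)]
222 [(222, -40, -34, 97, 65), (228, -40, -28, 95, 49), (234, -39, -22, 93, 52), (240, -40, -17, 95, 50), (246, 6, -7, -6, 69), (252, 8, -3, -10, 83), (258, 9, 0, -12, 87), (264, 8, 4, -10, 87), (270, 6, 8, -5, 79), (276, -26, 16, 64, 58), (282, -26, 21, 64, 58), (288, -26, 26, 65, 61), (294, -25, 31, 64, 56)]
230 [(222, -40, -32, 78, 48), (228, -39, -27, 76, 46), (234, -39, -21, 77, 47), (240, -40, -16, 78, 50), (246, 7, -6, -18, 68), (252, 7, -3, -19, 90), (258, 7, 0, -18, 96), (264, 7, 4, -19, 86), (270, 6, 7, -16, 78), (276, -33, 16, 64, 60), (282, -33, 21, 64, 56), (288, -34, 26, 66, 58), (294, -33, 31, 63, 58)]
238 [(222, -41, -31, 64, 56), (228, -41, -25, 64, 57), (234, -41, -20, 64, 57), (240, -41, -15, 65, 58), (246, 11, -5, -35, 79), (252, 11, -2, -36, 78), (258, 11, 0, -36, 31), (264, 11, 3, -35, 90), (270, 11, 6, -36, 90), (276, -41, 16, 65, 56), (282, -41, 21, 64, 57), (288, -41, 26, 64, 56), (294, -41, 32, 65, 61)]
246 [(222, -48, -31, 64, 63), (228, -48, -26, 64, 67), (234, 7, -11, -36, 27), (240, 7, -8, -37, 23), (246, 11, -5, -43, 74), (252, 11, -2, -43, 74), (258, 11, 0, -43, 32), (264, 11, 3, -44, 77), (270, 11, 6, -43, 91), (276, 7, 9, -36, 32), (282, 7, 12, -36, 33), (288, -49, 27, 64, 93), (294, -47, 32, 61, 66)]
254 [(222, -53, -30, 58, 107), (228, -53, -25, 58, 99), (234, 7, -11, -44, 28), (240, 7, -8, -44, 26), (246, 12, -5, -52, 78), (252, 12, -2, -52, 77), (258, 10, 0, -49, 25), (264, 11, 3, -51, 75), (270, 11, 6, -51, 90), (276, 7, 9, -44, 28), (282, 7, 12, -44, 33), (288, -57, 27, 64, 94), (294, -51, 31, 55, 162)]
```

View pics/w2c.png

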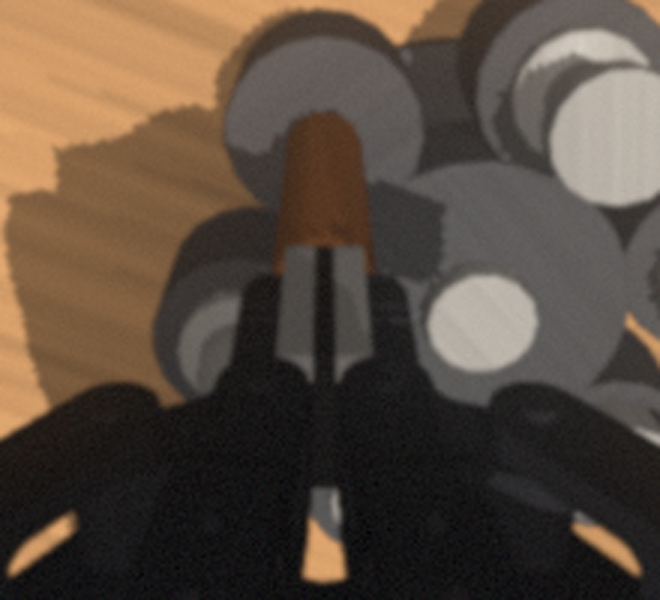

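{"name": "apply_moves", "arguments": {"targets": [{"travel":[0,0,0],"delta_rot":[0,0,0]},{"travel":[0,0,0],"delta_rot":[0,0,0]},{"travel":[0,0,0],"delta_rot":[0,0,0]},{"travel":[0,0,0],"delta_rot":[0,0,0]},{"travel":[0,0,2],"delta_rot":[0,0,0]},{"travel":[0,0,4],"delta_rot":[0,0,0]},{"travel":[0,0,4.5],"delta_rot":[0,0,0]},{"travel":[0,0,4.5],"delta_rot":[0,0,0]}], "jaw": 0.7}}

```text
clock: 5.95
ee_pos: [0.617, 0.2009, 0.1025]
tcp_rot: [3.079, 0.624, -0.003]
force: [0.9, -0.0, -0.2]
width: 0.0597
finger_force: 0.0
```

{"name": "apply_moves", "arguments": {"targets": [{"travel":[0,0,0],"delta_rot":[0,0,0]},{"travel":[0,0,0],"delta_rot":[0,0,0]},{"travel":[0,0,0],"delta_rot":[0,0,0]},{"travel":[0,0,0],"delta_rot":[0,0,0]},{"travel":[0,0,0],"delta_rot":[0,0,0]}], "jaw": 0, "newtons": 30}}

```text
clock: 6.58
ee_pos: [0.618, 0.2014, 0.1043]
tcp_rot: [-3.079, -0.624, -0.002]
force: [-0.4, -0.4, 4.5]
width: 0.0192
finger_force: 29.6
```

{"name": "apply_moves", "arguments": {"targets": [{"travel":[0.36,0.65,0],"delta_rot":[0,0,0]},{"travel":[0.74,1.27,0],"delta_rot":[0,0,0]},{"travel":[1.05,1.94,0],"delta_rot":[0,0,0]},{"travel":[1.29,2.63,0],"delta_rot":[0,0,0]},{"travel":[1.46,3.34,0],"delta_rot":[0,0,0]},{"travel":[1.55,4.07,0],"delta_rot":[0,0,0]},{"travel":[1.56,4.8,0],"delta_rot":[0,0,0]},{"travel":[1.52,5.41,0],"delta_rot":[0,0,0]},{"travel":[1.43,5.94,0],"delta_rot":[0,0,0]},{"travel":[1.43,5.94,0],"delta_rot":[0,0,0]}]}}

```text
clock: 7.82
ee_pos: [0.6546, 0.1541, 0.1044]
tcp_rot: [-3.076, -0.625, -0.004]
force: [0.2, 3.7, 4.1]
width: 0.0195
finger_force: 29.8
```

```bash
python3 - <<'E'
from h import *
o=bot.get_obs();print(o["width"],o["force"],o["finger_force"])
sh([.6539,.1519,.1045])
ims=[]
for n in("scene","side"):
    p,d,K,k1,P=cap(n);X=cloud(d,K,k1,P);np.savez(n+"2",p=p,d=d,X=X,K=K,k1=k1,P=P);ims.append(p)
c=np.zeros((400,800,3),np.uint8);c[:,:440]=cv2.resize(ims[0][130:220,295:395],(440,400),interpolation=2);c[:300,450:]=cv2.resize(ims[1][210:340,75:225],(350,300),interpolation=2);save("turned",c)
E
```

```text
0.019511592696500313 [0.21231642 3.72413331 4.13818867] 29.808735251426697
[0.6546 0.1541 0.1044] tool-y yaw -67.0 tilt [ 0.0019  0.0031 -1.    ]
[0.6539, 0.1519, 0.1045] [-0.15  0.18 -0.02]
```

View pics/turned.png

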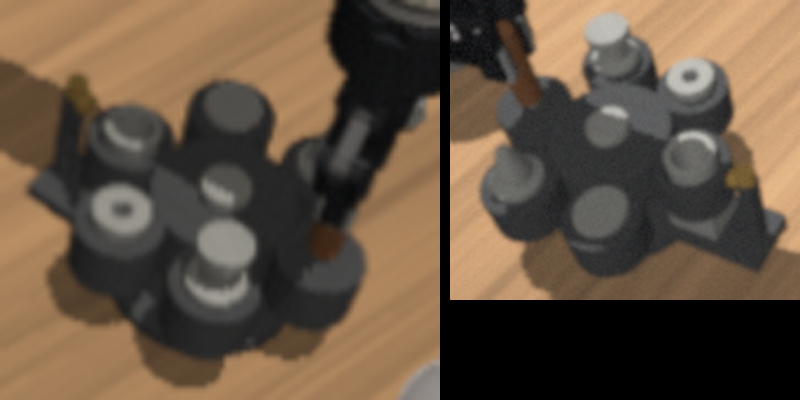

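{"name": "apply_moves", "arguments": {"targets": [{"travel":[-0.1,0.2,0],"delta_rot":[0,0,0]},{"travel":[-0.1,0.2,0],"delta_rot":[0,0,0]},{"travel":[-0.1,0.2,0],"delta_rot":[0,0,0]},{"travel":[-0.1,0.2,0],"delta_rot":[0,0,0]}]}}

```text
clock: 8.43
ee_pos: [0.6553, 0.1507, 0.1043]
tcp_rot: [-3.078, -0.624, -0.005]
force: [1.4, 5.0, 5.1]
width: 0.0192
finger_force: 29.9
```

{"name": "apply_moves", "arguments": {"targets": [{"travel":[0,0,0],"delta_rot":[0,0,0]},{"travel":[0,0,0],"delta_rot":[0,0,0]},{"travel":[0,0,0],"delta_rot":[0,0,0]},{"travel":[0,0,-5],"delta_rot":[0,0,0]},{"travel":[0,0,-10],"delta_rot":[0,0,0]},{"travel":[-6,-0.5,-15],"delta_rot":[0,0,0]},{"travel":[-12,-1,-20],"delta_rot":[0,0,0]},{"travel":[-15,-1.5,-21.5],"delta_rot":[0,0,0]},{"travel":[-15,-1.5,-21.5],"delta_rot":[0,0,0]},{"travel":[-15,-1.5,-21.5],"delta_rot":[0,0,0]}], "jaw": 0.7}}

```text
clock: 9.68
ee_pos: [0.5099, 0.1046, 0.3186]
tcp_rot: [3.079, 0.623, 0.001]
force: [-0.2, -0.4, -0.4]
width: 0.0598
finger_force: 0.0
```

```bash
python3 - <<'E'
from h import *
p,d,K,k1,P=cap("wrist");X=cloud(d,K,k1,P);np.savez("w3",p=p,d=d,X=X,K=K,k1=k1,P=P)
save("w3",cv2.resize(p[:200,130:390],(780,600),interpolation=2));sh()
for t in("crank_grip","sleeve_mouth"):
    for r in cams.recognise("wrist",t)[:1]: print(t,r)
E
```

```text
[0.5102 0.1048 0.318 ] tool-y yaw -67.1 tilt [-5.e-04 -2.e-04 -1.e+00]
crank_grip {'extent': [262.1, 6.1, 286.5, 39.7], 'score': 0.79}
sleeve_mouth {'extent': [234.0, 129.9, 257.6, 154.3], 'score': 0.67}
```

View pics/w3.png

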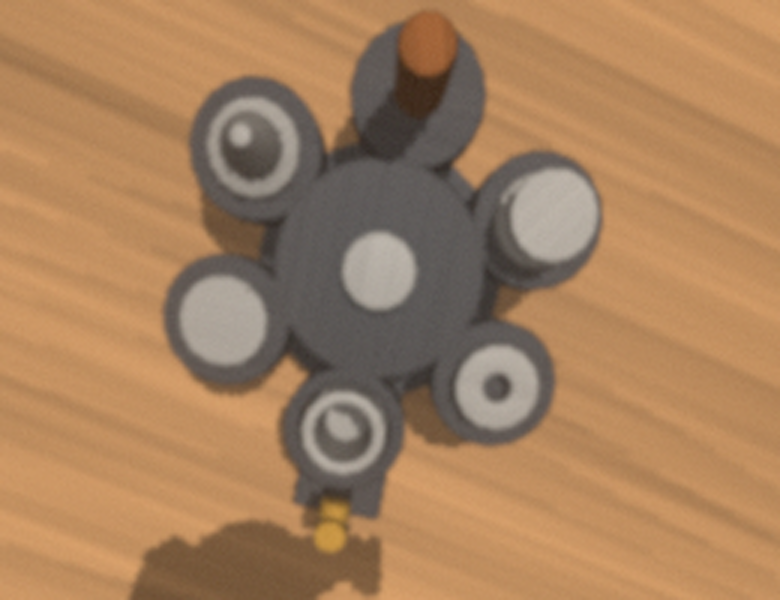

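```bash
cat > ang.py <<'E'
from h import *
from scipy.optimize import least_squares
def fit(f,pts,tip,sc,off):
    K,k1,P=f["K"],float(f["k1"]),f["P"]
    q=lambda x,y,z:plane((off[0]+x/sc,off[1]+y/sc),z,K,k1,P)
    W=[(q(x,y,z),i) for x,y,z,i in pts]
    r=least_squares(lambda v:np.concatenate([w[:2]-v[:2]-.07*np.array([np.cos(v[2]+i*np.pi/3),np.sin(v[2]+i*np.pi/3)]) for w,i in W]),[.585,.138,3.4])
    t=q(*tip);a=np.degrees(np.arctan2(t[1]-r.x[1],t[0]-r.x[0]))%360
    print(r.x,"turret",np.degrees(r.x[2])%360,"tip",t,a,np.hypot(*(t[:2]-r.x[:2])),"\n",(r.fun.reshape(-1,2)*1000).round(1),"sleeve",W[0][0])
E
python3 - <<'E'
from ang import *
f=np.load("w3.npz")
# pixel centres of resized image shift by ~1/3px
fit(f,[(343,432,.095,0),(498,386,.097,1),(223,320,.085,5),(253,147,.085,4),(429,43,.169,3)],(331,537,.097),3,(129.67,-.33))
K,k1,P=f["K"],float(f["k1"]),f["P"]
for c in [(298,490),(380,515),(379,271)]: print(plane((129.67+c[0]/3,-.33+c[1]/3),.02,K,k1,P))
X=f["X"];print(X[int(500/3),130+int(370/3)],X[int(537/3),130+110])
E
```

```text
[0.58527413 0.13866888 3.31194177] turret 189.76028531645937 tip [0.47062905 0.11384986 0.097     ] 192.21521872290768 0.11730080782492751 
 [[ 0.4 -0. ]
 [ 0.4 -0.2]
 [-0.5  0.5]
 [ 0.1  0.6]
 [-0.5 -0.9]] sleeve [0.51671989 0.12676903 0.095     ]
[0.46576802 0.13565053 0.02      ]
[0.47012244 0.08985402 0.02      ]
[0.58532437 0.1388783  0.02      ]
[0.4743726  0.09761355 0.01200589] [0.47087532 0.11380958 0.09934973]
```

{"name": "apply_moves", "arguments": {"targets": [{"travel":[6,0.5,2],"delta_rot":[0,0,0]},{"travel":[11,1,5],"delta_rot":[0,0,0]},{"travel":[15.1,1.35,8],"delta_rot":[0,0,0]},{"travel":[15.1,1.35,9],"delta_rot":[0,0,0]},{"travel":[15.1,1.35,13],"delta_rot":[0,0,0]},{"travel":[15.1,1.35,18],"delta_rot":[0,0,0]},{"travel":[15.1,1.35,21.4],"delta_rot":[0,0,0]},{"travel":[15.1,1.35,21.4],"delta_rot":[0,0,0]}]}}

```text
clock: 10.82
ee_pos: [0.651, 0.1503, 0.1011]
tcp_rot: [3.078, 0.624, -0.013]
force: [0.3, 0.1, 0.3]
width: 0.0596
finger_force: 0.0
```

{"name": "apply_moves", "arguments": {"targets": [{"travel":[0,0,0],"delta_rot":[0,0,0]},{"travel":[0,0,0],"delta_rot":[0,0,0]},{"travel":[0,0,0],"delta_rot":[0,0,0]},{"travel":[0,0,0],"delta_rot":[0,0,0]}], "jaw": 0}}

```text
clock: 11.32
ee_pos: [0.6559, 0.1514, 0.1068]
tcp_rot: [3.079, 0.623, 0.006]
force: [0.4, -1.5, 6.2]
width: 0.0189
finger_force: 29.8
```

{"name": "apply_moves", "arguments": {"targets": [{"travel":[0,-0.2,0],"delta_rot":[0,0,0]},{"travel":[0,-0.4,0],"delta_rot":[0,0,0]},{"travel":[0,-0.4,0],"delta_rot":[0,0,0]},{"travel":[0,-0.4,0],"delta_rot":[0,0,0]}]}}

```text
clock: 11.82
ee_pos: [0.6556, 0.1531, 0.1068]
tcp_rot: [3.077, 0.621, 0.008]
force: [2.2, -3.2, 5.5]
width: 0.0191
finger_force: 29.9
```

{"name": "apply_moves", "arguments": {"targets": [{"travel":[0,-0.1,0],"delta_rot":[0,0,0]},{"travel":[0,-0.1,0],"delta_rot":[0,0,0]},{"travel":[0,-0.1,0],"delta_rot":[0,0,0]}]}}

```text
clock: 12.2
ee_pos: [0.6554, 0.1538, 0.1069]
tcp_rot: [3.077, 0.62, 0.008]
force: [0.9, -3.2, 6.0]
width: 0.019
finger_force: 29.9
```

{"name": "apply_moves", "arguments": {"targets": [{"travel":[0,0,0],"delta_rot":[0,0,0]},{"travel":[0,0,0],"delta_rot":[0,0,0]},{"travel":[0,0,0],"delta_rot":[0,0,0]},{"travel":[0,0,-5],"delta_rot":[0,0,0]},{"travel":[0,0,-10],"delta_rot":[0,0,0]},{"travel":[-6,-0.5,-15],"delta_rot":[0,0,0]},{"travel":[-12,-1,-20],"delta_rot":[0,0,0]},{"travel":[-15,-1.5,-21.5],"delta_rot":[0,0,0]},{"travel":[-15,-1.5,-21.5],"delta_rot":[0,0,0]},{"travel":[-15,-1.5,-21.5],"delta_rot":[0,0,0]}], "jaw": 0.7}}

```text
clock: 13.45
ee_pos: [0.5083, 0.1116, 0.3197]
tcp_rot: [3.079, 0.624, 0.001]
force: [0.7, 0.1, 0.5]
width: 0.0596
finger_force: 0.0
```

```bash
python3 - <<'E'
from h import *
p,d,K,k1,P=cap("wrist");X=cloud(d,K,k1,P);np.savez("w4",p=p,d=d,X=X,K=K,k1=k1,P=P)
save("w4",cv2.resize(p[:200,130:390],(780,600),interpolation=2));sh()
E
```

```text
[0.5086 0.1116 0.319 ] tool-y yaw -67.1 tilt [-3.e-04  2.e-04 -1.e+00]
```

View pics/w4.png

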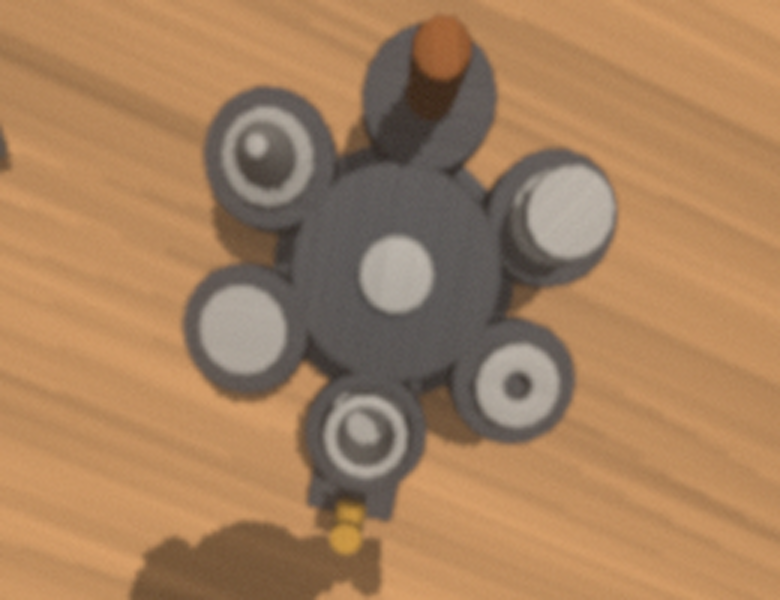

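```bash
python3 - <<'E'
from ang import *
f=np.load("w4.npz")
fit(f,[(365,436,.095,0),(518,385,.097,1),(242,330,.085,5),(267,154,.085,4),(442,46,.169,3)],(346,539,.097),3,(129.67,-.33))
def circ(q,r,x0):
    return least_squares(lambda v:np.hypot(q[:,0]-v[0],q[:,1]-v[1])-r,x0,loss="soft_l1",f_scale=.001).x
for n in("scene","side","w1"):
    g=np.load(n+".npz");X=g["X"]
    m=(X[...,2]>.07)&(X[...,2]<.1)&(np.hypot(X[...,0]-.424,X[...,1]+.227)<.028)
    q=X[m];print(n,len(q),circ(q,.017,[.424,-.227]))
    for z0,z1 in((.04,.06),):
        m=(X[...,2]>.05)&(X[...,2]<.058)&(X[...,0]>.35)&(X[...,0]<.7)&(X[...,1]<-.12)&(X[...,1]>-.4);print(cv2.minAreaRect(X[m][:,:2].astype(np.float32)))
sh([.424-.05,-.227+.05,.30])
E
```

```text
[0.58521986 0.13890635 3.34970373] turret 191.923886574318 tip [0.47054695 0.11427956 0.097     ] 192.12056236945728 0.1172874823479093 
 [[ 0.4 -0.1]
 [ 0.2 -0.3]
 [-1.   0.3]
 [ 0.9  0.7]
 [-0.4 -0.5]] sleeve [0.51711114 0.12430558 0.095     ]
scene 91 [ 0.42149879 -0.22753717]
((0.5009258389472961, -0.24382957816123962), (0.20311763882637024, 0.25438907742500305), 45.70159912109375)
side 168 [ 0.42210795 -0.22890099]
((0.5099998712539673, -0.21301540732383728), (0.3367840647697449, 0.2546254098415375), 62.96207046508789)
w1 320 [ 0.42132763 -0.22819388]
((0.5021100640296936, -0.24350695312023163), (0.1554461568593979, 0.23218514025211334), 59.810970306396484)
[0.5086 0.1116 0.319 ] tool-y yaw -67.1 tilt [-3.e-04  2.e-04 -1.e+00]
[0.374, -0.177, 0.3] [-23.64  21.35   1.9 ]
```

{"name": "apply_moves", "arguments": {"targets": [{"travel":[-21.2,27.95,13],"delta_rot":[0,0,0]},{"travel":[-21.2,27.95,13],"delta_rot":[0,0,0]},{"travel":[-21.2,27.95,13],"delta_rot":[0,0,0]},{"travel":[-21.2,27.95,13],"delta_rot":[0,0,0]},{"travel":[-21.2,27.95,13],"delta_rot":[0,0,0]},{"travel":[-21.2,27.95,13],"delta_rot":[0,0,0]},{"travel":[-21.2,27.95,15.9],"delta_rot":[0,0,0]},{"travel":[-21.2,27.95,15.9],"delta_rot":[0,0,0]},{"travel":[-21.2,27.95,15.9],"delta_rot":[0,0,0]}], "jaw": 0.85}}

```text
clock: 14.62
ee_pos: [0.4228, -0.2278, 0.1604]
tcp_rot: [-3.078, -0.627, 0.0]
force: [0.5, 0.3, 0.5]
width: 0.0724
finger_force: 0.0
```

```bash
python3 - <<'E'
from ang import *
p,d,K,k1,P=cap("wrist");X=cloud(d,K,k1,P);np.savez("w5",p=p,d=d,X=X,K=K,k1=k1,P=P)
for a,b in((.068,.085),(.085,.1)):
    m=(X[...,2]>a)&(X[...,2]<b)&(np.hypot(X[...,0]-.4217,X[...,1]+.2282)<.026)
    q=X[m];print(len(q),least_squares(lambda v:np.hypot(q[:,0]-v[0],q[:,1]-v[1])-.017,[.4217,-.2282],loss="soft_l1",f_scale=.001).x)
m=(np.hypot(X[...,0]-.4217,X[...,1]+.2282)<.015);print(np.nanmax(X[m][:,2]))
sh([.4217,-.2282,.040])
E
```

```text
164 [ 0.42168249 -0.22839927]
177 [ 0.42170175 -0.22843536]
0.27369343725416817
[ 0.4231 -0.2278  0.161 ] tool-y yaw -67.0 tilt [ 1.e-03  1.e-04 -1.e+00]
[0.4217, -0.2282, 0.04] [-0.15 -0.02 12.1 ]
```

{"name": "apply_moves", "arguments": {"targets": [{"travel":[-0.15,0,4],"delta_rot":[0,0,0]},{"travel":[-0.15,0,8],"delta_rot":[0,0,0]},{"travel":[-0.15,0,10.5],"delta_rot":[0,0,0]},{"travel":[-0.15,0,11.9],"delta_rot":[0,0,0]},{"travel":[-0.15,0,11.9],"delta_rot":[0,0,0]},{"travel":[-0.15,0,11.9],"delta_rot":[0,0,0]}]}}

```text
clock: 15.42
ee_pos: [0.4213, -0.2293, 0.0426]
tcp_rot: [3.078, 0.624, 0.003]
force: [-0.9, -0.6, -0.0]
width: 0.0725
finger_force: 0.0
```

{"name": "apply_moves", "arguments": {"targets": [{"travel":[0,0,0],"delta_rot":[0,0,0]},{"travel":[0,0,0],"delta_rot":[0,0,0]},{"travel":[0,0,0],"delta_rot":[0,0,0]},{"travel":[0,0,0],"delta_rot":[0,0,0]},{"travel":[0,0,0],"delta_rot":[0,0,0]}], "jaw": 0, "newtons": 80}}

```text
clock: 16.05
ee_pos: [0.4205, -0.2293, 0.0425]
tcp_rot: [3.079, 0.623, 0.001]
force: [-0.0, 1.3, 7.5]
width: 0.0323
finger_force: 78.7
```

{"name": "apply_moves", "arguments": {"targets": [{"travel":[0,0,-1],"delta_rot":[0,0,0]},{"travel":[0,0,-3],"delta_rot":[0,0,0]},{"travel":[0,0,-6],"delta_rot":[0,0,0]},{"travel":[0,0,-10],"delta_rot":[0,0,0]},{"travel":[0,0,-14],"delta_rot":[0,0,0]},{"travel":[0,0,-16],"delta_rot":[0,0,0]},{"travel":[0,0,-16],"delta_rot":[0,0,0]},{"travel":[0,0,-16],"delta_rot":[0,0,0]}]}}

```text
clock: 17.05
ee_pos: [0.419, -0.2287, 0.2007]
tcp_rot: [-3.078, -0.623, 0.003]
force: [0.7, -1.0, -3.5]
width: 0.0324
finger_force: 79.8
```

```bash
python3 - <<'E'
from ang import *
o=bot.get_obs();print(o["width"],o["force"],o["finger_force"])
def ax(n):
    p,d,K,k1,P=cap(n);X=cloud(d,K,k1,P);c=T()[:2,3]
    out=[]
    for a,b in((.18,.195),(.195,.208),(.208,.222)):  # shank, ,flange
        m=(X[...,2]>a)&(X[...,2]<b)&(np.hypot(X[...,0]-c[0],X[...,1]-c[1])<.03);q=X[m]
        if len(q)<8: print(n,a,len(q));continue
        r=least_squares(lambda v:np.hypot(q[:,0]-v[0],q[:,1]-v[1])-v[2],[*c,.01],loss="soft_l1",f_scale=.001).x
        print(n,a,len(q),r.round(4),q[:,2].min())
for n in("scene","side"):ax(n)
sh([.5168,.1244,.2025])
E
```

```text
0.032386755624858064 [ 0.72087002 -1.00533135 -3.51018808] 79.7671855520457
scene 0.18 27 [ 0.4215 -0.2284  0.0084] 0.18010475565323802
scene 0.195 9 [ 0.4236 -0.2285  0.0082] 0.19534026874536647
scene 0.208 61 [ 0.4211 -0.2286  0.0193] 0.21115794288722978
side 0.18 57 [ 0.4202 -0.2282  0.0084] 0.18047333729394954
side 0.195 38 [ 0.4201 -0.2298  0.0109] 0.19516157538500273
side 0.208 106 [ 0.4199 -0.2257  0.0175] 0.21130992612284727
[ 0.419  -0.2286  0.2003] tool-y yaw -67.1 tilt [-0.003   0.0014 -1.    ]
[0.5168, 0.1244, 0.2025] [ 22.75 -28.71  -0.2 ]
```

{"name": "apply_moves", "arguments": {"targets": [{"travel":[4,-5,0],"delta_rot":[0,0,0]},{"travel":[8,-10,0],"delta_rot":[0,0,0]},{"travel":[12,-15,0],"delta_rot":[0,0,0]},{"travel":[16,-20,0],"delta_rot":[0,0,0]},{"travel":[20,-25.5,0],"delta_rot":[0,0,0]},{"travel":[22.5,-28.7,2],"delta_rot":[0,0,0]},{"travel":[22.5,-28.7,4],"delta_rot":[0,0,0]},{"travel":[22.5,-28.7,6],"delta_rot":[0,0,0]},{"travel":[22.5,-28.7,6],"delta_rot":[0,0,0]},{"travel":[22.5,-28.7,6],"delta_rot":[0,0,0]}]}}

```text
clock: 18.4
ee_pos: [0.5159, 0.1227, 0.1415]
tcp_rot: [-3.079, -0.623, 0.001]
force: [-0.1, 0.3, -3.0]
width: 0.0322
finger_force: 80.2
```

```bash
python3 - <<'E'
from ang import *
o=bot.get_obs();print(o["width"],o["force"])
sh([.5153,.1238,.085])
c=T();
for n in("scene","side"):
    p,d,K,k1,P=cap(n);X=cloud(d,K,k1,P);zb=c[2,3]+.011;np.savez(n+"3",p=p,X=X)
    for a,b in((-.033,-.017),(-.018,-.004),(.001,.008)):
        m=(X[...,2]>zb+a)&(X[...,2]<zb+b)&(np.hypot(X[...,0]-.517,X[...,1]-.124)<.03);q=X[m]
        if len(q)<8: print(n,a,len(q));continue
        R0={-.033:.0089,-.018:.0102,.001:.02}[a]
        print(n,a,len(q),least_squares(lambda v:np.hypot(q[:,0]-v[0],q[:,1]-v[1])-R0,[.517,.124],loss="soft_l1",f_scale=.001).x.round(4))
    # sleeve rim by same camera
    m=(X[...,2]>.087)&(X[...,2]<.099)&(np.hypot(X[...,0]-.517,X[...,1]-.124)<.024);q=X[m]
    print(n,"rim",len(q),q.min(0).round(4),q.max(0).round(4),least_squares(lambda v:np.hypot(q[:,0]-v[0],q[:,1]-v[1])-.017,[.517,.124],loss="soft_l1",f_scale=.001).x.round(4))
E
```

```text
0.03216328948476121 [-0.08823363  0.26880734 -2.9521642 ]
[0.5159 0.1227 0.1415] tool-y yaw -67.1 tilt [-4.e-04 -0.e+00 -1.e+00]
[0.5153, 0.1238, 0.085] [-0.01 -0.12  5.65]
scene -0.033 26 [0.5176 0.1222]
scene -0.018 15 [0.5165 0.1224]
scene 0.001 26 [0.517  0.1217]
scene rim 89 [0.5003 0.1027 0.087 ] [0.5369 0.1389 0.098 ] [0.5187 0.1205]
side -0.033 60 [0.5185 0.1234]
side -0.018 24 [0.5189 0.1231]
side 0.001 59 [0.5187 0.1234]
side rim 241 [0.4981 0.1063 0.0871] [0.5356 0.1432 0.0963] [0.5158 0.1254]
```

{"name": "apply_moves", "arguments": {"targets": [{"travel":[0,-0.15,0],"delta_rot":[0,0,0]},{"travel":[0,-0.15,1.5],"delta_rot":[0,0,0]},{"travel":[0,-0.15,2.5],"delta_rot":[0,0,0]},{"travel":[0,-0.15,3.5],"delta_rot":[0,0,0]},{"travel":[0,-0.15,4.5],"delta_rot":[0,0,0]},{"travel":[0,-0.15,4.5],"delta_rot":[0,0,0]},{"travel":[0,-0.15,4.5],"delta_rot":[0,0,0]}]}}

```text
clock: 19.38
ee_pos: [0.5155, 0.1243, 0.0966]
tcp_rot: [-3.079, -0.624, -0.0]
force: [-0.4, -1.0, -3.1]
width: 0.0326
finger_force: 80.2
```

No contact yet; continue to the rim and then press.

{"name": "apply_moves", "arguments": {"targets": [{"travel":[0,0,0.5],"delta_rot":[0,0,0]},{"travel":[0,0,0.9],"delta_rot":[0,0,0]},{"travel":[0,0,1.2],"delta_rot":[0,0,0]},{"travel":[0,0,1.4],"delta_rot":[0,0,0]},{"travel":[0,0,1.4],"delta_rot":[0,0,0]}]}}

```text
clock: 20.0
ee_pos: [0.5153, 0.1243, 0.0826]
tcp_rot: [-3.079, -0.624, -0.0]
force: [-0.4, 0.3, -2.2]
width: 0.0325
finger_force: 80.4
```

{"name": "apply_moves", "arguments": {"targets": [{"travel":[0,0,0.3],"delta_rot":[0,0,0]},{"travel":[0,0,0.6],"delta_rot":[0,0,0]},{"travel":[0,0,0.8],"delta_rot":[0,0,0]},{"travel":[0,0,0.8],"delta_rot":[0,0,0]}]}}

```text
clock: 20.5
ee_pos: [0.5154, 0.1243, 0.0754]
tcp_rot: [3.079, 0.624, 0.001]
force: [-1.6, -0.0, 6.0]
width: 0.0325
finger_force: 80.6
```

{"name": "apply_moves", "arguments": {"targets": [{"travel":[0,0,0.3],"delta_rot":[0,0,0]},{"travel":[0,0,0.6],"delta_rot":[0,0,0]},{"travel":[0,0,0.6],"delta_rot":[0,0,0]}]}}

```text
clock: 20.88
ee_pos: [0.5156, 0.1243, 0.0723]
tcp_rot: [3.078, 0.623, 0.002]
force: [-7.5, -2.7, 30.6]
width: 0.0322
finger_force: 84.3
```

{"name": "apply_moves", "arguments": {"targets": [{"travel":[0,0,0.3],"delta_rot":[0,0,0]},{"travel":[0,0,0.5],"delta_rot":[0,0,0]},{"travel":[0,0,0.5],"delta_rot":[0,0,0]}]}}

```text
clock: 21.25
ee_pos: [0.5159, 0.1243, 0.0719]
tcp_rot: [3.076, 0.623, 0.003]
force: [-17.2, -3.4, 71.2]
width: 0.0327
finger_force: 88.7
```

{"name": "apply_moves", "arguments": {"targets": [{"travel":[0,0,-0.5],"delta_rot":[0,0,0]},{"travel":[0,0,-0.9],"delta_rot":[0,0,0]},{"travel":[0,0,-0.9],"delta_rot":[0,0,0]}]}}

```text
clock: 21.62
ee_pos: [0.5156, 0.1243, 0.0725]
tcp_rot: [-3.079, -0.624, -0.001]
force: [-0.8, -0.1, 4.9]
width: 0.0327
finger_force: 81.1
```

{"name": "apply_moves", "arguments": {"targets": [{"travel":[0,0,0],"delta_rot":[0,0,0]},{"travel":[0,0,0],"delta_rot":[0,0,0]},{"travel":[0,0,0],"delta_rot":[0,0,0]},{"travel":[0,0,0],"delta_rot":[0,0,0]},{"travel":[0,0,-3],"delta_rot":[0,0,0]},{"travel":[0,0,-7],"delta_rot":[0,0,0]},{"travel":[-3,0,-13],"delta_rot":[0,0,0]},{"travel":[-8,0,-19],"delta_rot":[0,0,0]},{"travel":[-8,0,-23],"delta_rot":[0,0,0]},{"travel":[-8,0,-23],"delta_rot":[0,0,0]}], "jaw": 0.75}}

```text
clock: 22.88
ee_pos: [0.4435, 0.0935, 0.3069]
tcp_rot: [3.079, 0.623, 0.015]
force: [0.8, -0.2, -0.2]
width: 0.0643
finger_force: 0.0
```

```bash
python3 - <<'E'
from ang import *
sh()
ims=[]
for n in("scene","side","wrist"):
    p,d,K,k1,P=cap(n);X=cloud(d,K,k1,P);ims.append(p);np.savez(n+"4",p=p,d=d,X=X,K=K,k1=k1,P=P)
    m=np.hypot(X[...,0]-.517,X[...,1]-.124)<.006;h=X[...,2][m]
    m2=(X[...,2]>.1)&(X[...,2]<.128)&(np.hypot(X[...,0]-.517,X[...,1]-.124)<.03);q=X[m2]
    print(n,"top",np.nanpercentile(h,[50,90,100]).round(4),len(q),least_squares(lambda v:np.hypot(q[:,0]-v[0],q[:,1]-v[1])-.017,[.517,.124],loss="soft_l1",f_scale=.001).x.round(4))
c=np.zeros((600,800,3),np.uint8);c[:300,:400]=cv2.resize(ims[0][125:215,285:405],(400,300),interpolation=2);c[:300,400:]=cv2.resize(ims[1][200:320,80:240],(400,300),interpolation=2);c[300:,:400]=cv2.resize(ims[2],(400,300));c[300:,400:]=cv2.resize(ims[0],(400,300));save("fin",c)
E
```

```text
[0.4435 0.0935 0.3069] tool-y yaw -67.1 tilt [ 0.0097  0.0015 -1.    ]
scene top [0.149  0.1498 0.1509] 92 [0.5171 0.1235]
side top [0.1501 0.1511 0.1513] 223 [0.5176 0.1251]
wrist top [0.1495 0.1504 0.1515] 0 [0.517 0.124]
```

View pics/fin.png

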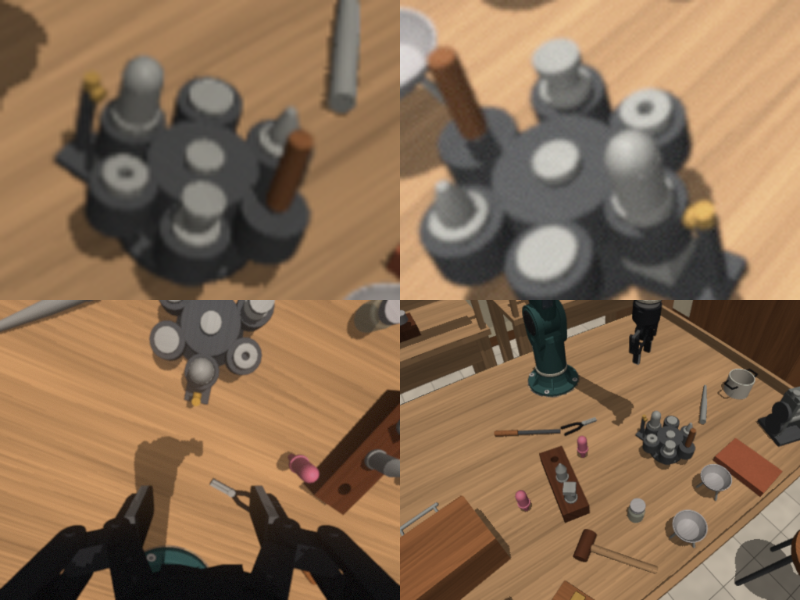

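The stake's top is 151 mm above the bench. That puts its flange at boss height (85 mm), so the sleeve is fully home. The stake stands in line with the pointer and the gripper is clear of everything.

```bash
python3 -c "
from station import job
print(job.hand_in())"
```

```text
the job is handed in; nothing more can be done
None
```

The job is handed in: the wide sleeve is turned to the loading point, about 0.2° off the pointer by camera measurement, and the domed stake is seated and pressed fully home in it. The other two stakes are still in the block, and the robot has let go of everything.

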